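# Run the start-up key sequence on the bench test set

## Robot

A 6-joint arm with a two-finger parallel gripper is mounted at the origin on a cart in front of the work surface, level with it; the furniture and walls round the work are solid. World frame = base frame: x ahead of the robot, y to its left, z up, the work surface at z = 0. Lengths are in m, angles in rad, forces in N, time in s.
With the tool pointing down it reaches from about 0.35 to 0.875 m from the base axis. Payload 15.5 kg.
Tool frame: the origin (TCP) lies on the centre line of the jaws, within the pads' length; the fingertips stand 8 mm ahead of it and the grasp point (between the pads) lies 11 mm behind it (manip.tips_ahead is the z of the fingertips in the tool frame, in m); z points along the fingers, y is the line along which they close (so a half turn about z gives the same grasp; the last joint's range is limited). The gripper opens to 85 mm and grips with 20 to 120 N. Pads are 22 mm wide; open, the fingers measure 114 mm over their backs; the gripper's body (76 mm by 85 mm) begins 54 mm behind the grasp point. The pads swing forward as they close: fully open they stand 13 mm farther back than shut.
Start: joints at [1.048, 0.494, 1.345, -0, 1.302, -0.096], TCP at [0.259, 0.569, 0.239] pointing down, gripper open.
Joint ranges: [-2.91, 2.91], [-0.82, 2.16], [0.22, 2.67], [-1.22, 4.37], [0.12, 2.79], [-3.08, 3.08]. Speed limits (rad/s): [1.89, 1.89, 2.57, 3.01, 3.01, 3.01].

## Interface

Orientations are given as a rotation vector (axis times angle).
In Python, from rig import readout, vision, manip gives the robot as it stands. The module is installed in compiled form; this text tells all that it offers.
- The arm moves only by the tool step_arm, never from a script. Its argument "plan" is a list of rows, each a list of 3 entries, a list of its own where there are three numbers: the shift along the tool's x, y, z normalised to -1 to 1, where 1 is 0.1 m, then the turn about the tool's z normalised to -1 to 1, where 1 is pi/2 rad, then the closure, from -1 (fully open) to 1 (shut). A call has 1 to 12 rows; each row is the pose to reach, as a shift and turn from the pose commanded when the call began, along the tool's axes at that moment; what a row does not reach only later rows make up. A row lasts 1/8 s, in which the tool goes at most 62.5 mm and 10.7 degrees, less where a joint would pass 70% of its speed; a pose out of reach is approached as far as the arm can. A call with a number of a shift or a turn outside -1 to 1 is refused whole. A call with a gripper value outside its range is refused whole. The fingers move at their own pace and stop on an object; "squeeze" is the grip in N (left out, the last holds). Time passes only in rows, so rows that repeat a pose let the fingers close. It gives the time, the measured TCP pose, the force, the opening and the grip force at its end, in the units of the state.
- readout.sense(): the state, without advancing time (a new reading comes with each control period).
- vision.grab_frame(name): name is "side" or "top" or "wrist"; returns the picture (420x560x3 uint8, red, green, blue); there is no depth.
- vision.calibration(name): a dict with "camera_matrix" (3x3 intrinsics, pixels), "rvec" (rotation vector, rad) and "tvec" (3), from world to camera coordinates, as OpenCV has them; the wrist camera has in their place "hand_eye" (4x4, takes a point from camera to tool coordinates, whose origin is the TCP and whose axes are the flange's). Camera axes: x right, y down, z forward; pixel columns grow to the right and rows downward; lengths in m; the calibration is good to about 2 mm. The wrist camera is an equidistant fisheye: a pixel r from the principal point sees the ray r / f radians off the axis. A picture is of the moment at which its call begins: read the wrist's pose just before it. calibration takes no time and is no camera call.
- manip.job_done(): hands the job in; it is judged then, once.
The state is a dict: "time_s": time; "joints": joint angles; "joint_velocities": joint speeds; "joint_torque": joint torques, N m; "position": TCP position; "orientation": TCP orientation; "ft_force": force on the tool from outside, world axes, zero at the start; "moment": the same for the moment, N m; "grip_width": opening from 0.0 (shut) to 1.0 (fully open); "gripper_force": force on a finger pad.
Only numpy, scipy, OpenCV 4.12 (cv2) and the standard library are available. Lean on these libraries where they do the work, as an engineer would, in place of code of your own. Each camera call takes 0.05 s, during which the arm holds its last target. There are 200 camera calls.

## Task

Run the start-up sequence on the row of coloured keys, one key at a time: press the white key lightly to its first stop and hold it there for two seconds, then push the yellow key fully home until it stays latched and let it go, then the blue key likewise, and last press the green key lightly to its first stop for a second and let it go. The keys are worn and stand at different heights, so feel for the stops: a light spring up to the first stop, then a clearly stiffer push before a key latches; never latch the white or the green key, and do not press the red one. Press gently, and leave the things around the keys where they are.

Things in the scene. Friction and masses are not known exactly. Their poses are not given: they have to be found in the camera images.
- rack: fixed aluminium base plate, 118 x 392 x 10 mm (x, y, z), origin at the centre of its underside; carries the five key stations side by side along its y axis, 70 mm apart, in any order of colours
- white_station: fixed grey sloping housing of the white key, 96 x 60 x 78 mm high, origin at the centre of its underside on the plate. Its upper face slopes 0.35 rad down towards its own -x side (normal (-0.343, 0, 0.939) in its frame); the key moves along that normal
- white_face (a point): centre of the white station's sloped face (62 mm above the housing's origin), on the key's axis. A black collar 48 mm across stands 4 mm above the face; the flat-topped round white cap, 34 mm across, stands out of it, its top 19 to 27 mm above the face along the normal (worn keys: height unknown, different for each)
- white_key (a joint): first stage of the white key in m: 0 up, 0.006 at the first stop; springs back by itself (1.5 N to start, 4.5 N at the stop)
- white_latch (a joint): second stage of the white key in m: 0 not latched, 0.006 fully home; moves only when the cap is pushed with more than about 9 N beyond the first stop, and stays where it is left (the cap then stands that much lower)
- yellow_station: fixed grey sloping housing of the yellow key, 96 x 60 x 78 mm high, origin at the centre of its underside on the plate. Its upper face slopes 0.35 rad down towards its own -x side (normal (-0.343, 0, 0.939) in its frame); the key moves along that normal
- yellow_face (a point): centre of the yellow station's sloped face (62 mm above the housing's origin), on the key's axis. A black collar 48 mm across stands 4 mm above the face; the flat-topped round yellow cap, 34 mm across, stands out of it, its top 19 to 27 mm above the face along the normal (worn keys: height unknown, different for each)
- yellow_key (a joint): first stage of the yellow key in m: 0 up, 0.006 at the first stop; springs back by itself (1.5 N to start, 4.5 N at the stop)
- yellow_latch (a joint): second stage of the yellow key in m: 0 not latched, 0.006 fully home; moves only when the cap is pushed with more than about 9 N beyond the first stop, and stays where it is left (the cap then stands that much lower)
- blue_station: fixed grey sloping housing of the blue key, 96 x 60 x 78 mm high, origin at the centre of its underside on the plate. Its upper face slopes 0.35 rad down towards its own -x side (normal (-0.343, 0, 0.939) in its frame); the key moves along that normal
- blue_face (a point): centre of the blue station's sloped face (62 mm above the housing's origin), on the key's axis. A black collar 48 mm across stands 4 mm above the face; the flat-topped round blue cap, 34 mm across, stands out of it, its top 19 to 27 mm above the face along the normal (worn keys: height unknown, different for each)
- blue_key (a joint): first stage of the blue key in m: 0 up, 0.006 at the first stop; springs back by itself (1.5 N to start, 4.5 N at the stop)
- blue_latch (a joint): second stage of the blue key in m: 0 not latched, 0.006 fully home; moves only when the cap is pushed with more than about 9 N beyond the first stop, and stays where it is left (the cap then stands that much lower)
- green_station: fixed grey sloping housing of the green key, 96 x 60 x 78 mm high, origin at the centre of its underside on the plate. Its upper face slopes 0.35 rad down towards its own -x side (normal (-0.343, 0, 0.939) in its frame); the key moves along that normal
- green_face (a point): centre of the green station's sloped face (62 mm above the housing's origin), on the key's axis. A black collar 48 mm across stands 4 mm above the face; the flat-topped round green cap, 34 mm across, stands out of it, its top 19 to 27 mm above the face along the normal (worn keys: height unknown, different for each)
- green_key (a joint): first stage of the green key in m: 0 up, 0.006 at the first stop; springs back by itself (1.5 N to start, 4.5 N at the stop)
- green_latch (a joint): second stage of the green key in m: 0 not latched, 0.006 fully home; moves only when the cap is pushed with more than about 9 N beyond the first stop, and stays where it is left (the cap then stands that much lower)
- red_station: fixed grey sloping housing of the red key, 96 x 60 x 78 mm high, origin at the centre of its underside on the plate. Its upper face slopes 0.35 rad down towards its own -x side (normal (-0.343, 0, 0.939) in its frame); the key moves along that normal
- red_face (a point): centre of the red station's sloped face (62 mm above the housing's origin), on the key's axis. A black collar 48 mm across stands 4 mm above the face; the flat-topped round red cap, 34 mm across, stands out of it, its top 19 to 27 mm above the face along the normal (worn keys: height unknown, different for each)
- red_key (a joint): first stage of the red key in m: 0 up, 0.006 at the first stop; springs back by itself (1.5 N to start, 4.5 N at the stop)
- red_latch (a joint): second stage of the red key in m: 0 not latched, 0.006 fully home; moves only when the cap is pushed with more than about 9 N beyond the first stop, and stays where it is left (the cap then stands that much lower)
- transformer: loose brown transformer, 117 x 110 x 94 mm, origin at the centre of its underside; bystander
- multimeter: loose orange multimeter, 128 x 86 x 49 mm, lying on its back, origin at the centre of its underside; bystander
- terminal_box: loose cream terminal box, 43 x 75 x 32 mm, origin at the centre of its underside; bystander

How it is judged:
On the way, in this order (a step that is already met when the one before it is completed fails the run):
1. the white key is held lightly at its first stop (pressed over 4 of 6 mm, not latched) for 1 s (value of joint white_key above 0.004 m and value of joint white_latch below 0.0015 m), for 1 s.
2. the yellow key is latched home (over 4.5 of 6 mm) and let go (value of joint yellow_latch above 0.0045 m and value of joint yellow_key below 0.002 m), for 0.2 s.
3. the blue key is latched home (over 4.5 of 6 mm) and let go (value of joint blue_latch above 0.0045 m and value of joint blue_key below 0.002 m), for 0.2 s.
4. the green key is pressed lightly to its first stop (over 4 of 6 mm, not latched) for 0.3 s (value of joint green_key above 0.004 m and value of joint green_latch below 0.0015 m), for 0.3 s.
At the end, for the whole second after the job is handed in: yellow and blue stand latched (second stage over 4.5 mm of 6), white, green and red are not latched (second stage under 1.5 mm), all five caps have sprung back (first stage under 1.5 mm), and transformer, multimeter and terminal box stand still within 20 mm of where they were (all of step 2 and all of step 3 and value of joint each of white_latch, green_latch, red_latch, white_key, yellow_key, blue_key, green_key, red_key below 0.0015 m and distance of each of transformer, multimeter, terminal_box from where it was at the start of the episode below 0.02 m and linear speed of each of transformer, multimeter, terminal_box below 0.02 m/s); the robot touches nothing.
It fails at once if the white or green key is latched (second stage past 2 mm), or the red key is pressed (past 2 mm) (value of joint any of white_latch, green_latch, red_key above 0.002 m or value of joint red_latch above 0.001 m).
It fails at once if two keys are pressed at once (both past 2 mm) (value of joint each of white_key, yellow_key above 0.002 m or value of joint each of white_key, blue_key above 0.002 m or value of joint each of white_key, green_key above 0.002 m or value of joint each of white_key, red_key above 0.002 m or value of joint each of yellow_key, blue_key above 0.002 m or value of joint each of yellow_key, green_key above 0.002 m or value of joint each of yellow_key, red_key above 0.002 m or value of joint each of blue_key, green_key above 0.002 m or value of joint each of blue_key, red_key above 0.002 m or value of joint each of green_key, red_key above 0.002 m).
It fails at once if blue is latched before yellow, or green is pressed before blue is latched ((value of joint blue_latch above 0.003 m and value of joint yellow_latch below 0.0045 m) or (value of joint green_key above 0.003 m and value of joint blue_latch below 0.0045 m)).
It fails at once if a key station is pressed with more than 40 N (contact force between any of the fingers, the arm and white_station above 40 N or contact force between any of the fingers, the arm and yellow_station above 40 N or contact force between any of the fingers, the arm and blue_station above 40 N or contact force between any of the fingers, the arm and green_station above 40 N or contact force between any of the fingers, the arm and red_station above 40 N).
It fails at once if a bystander is shoved more than 20 mm (distance of any of transformer, multimeter, terminal_box from where it was at the start of the episode above 0.02 m).
It also fails if it takes over 51 s, if anything falls off the work surface, if the arm or the gripper's body presses on something with over 40 N, if the wrist force passes 120 N, or if a joint passes its speed limit or range.

## Working session

There is one attempt and no reset: what is moved stays moved. The work goes in short steps, Python scripts to look and compute and a tool call to move; the robot and the scene stay as the last step left them, time stands still between calls to the robot, and variables do not carry over. Pictures are saved under pics/ and viewed, at most 10 in all, crops included, and the job is handed in when it is done.

Besides the shell and the picture viewer there is one more tool, called after "Call:" in YAML: its name, and indented under it one key for each argument. step_arm: Moves the arm, as the interface text tells. Scaled input: -1 to 1 covers 0.1 m each way for a shift and pi/2 rad each way for a turn. Its arguments: {"type":"object","properties":{"plan":{"type":"array","items":{"type":"array"}},"squeeze":{"type":"number"}},"required":["plan"]}

```bash
mkdir -p pics; python3 - <<'E'
from rig import readout, vision, manip
import cv2, numpy as np
print(readout.sense(), manip.tips_ahead)
ims=[]
for n in ("side","top"):
    im=vision.grab_frame(n); cv2.imwrite(f"pics/{n}0.png",im[:,:,::-1]); print(n,vision.calibration(n))
print(vision.calibration("wrist"))
E
```

```text
{'time_s': 0.0, 'joints': array([ 1.04850154e+00,  4.94170804e-01,  1.34612299e+00, -1.03166717e-05,
        1.30248435e+00, -9.55109761e-02]), 'joint_velocities': array([ 0.0002076 , -0.00070433, -0.00099985, -0.00091997, -0.00047257,
        0.0009129 ]), 'joint_torque': array([ 6.53480620e-04, -8.82197499e+01, -3.83877432e+01, -3.68401203e-06,
        1.02545504e-02,  5.73422039e-05]), 'position': array([0.25855133, 0.56863909, 0.2387107 ]), 'orientation': array([-6.65235555e-01, -3.06999317e+00,  1.77856245e-03]), 'ft_force': array([0.05494434, 0.07300544, 0.33047962]), 'moment': array([ 0.00442286,  0.04267306, -0.00718391]), 'gripper_force': 0.0, 'grip_width': 0.9993277889064413} 0.008
side {'camera_matrix': array([[486.58370298,   0.        , 284.8938124 ],
       [  0.        , 486.58370298, 210.35458672],
       [  0.        ,   0.        ,   1.        ]]), 'rvec': array([ 2.28403724, -0.28791601,  0.12975105]), 'tvec': array([-0.547248  ,  0.16321865,  1.14873702])}
top {'camera_matrix': array([[479.81312839,   0.        , 284.89903423],
       [  0.        , 479.81312839, 209.88671915],
       [  0.        ,   0.        ,   1.        ]]), 'rvec': array([ 2.17062052, -2.16068569,  0.08963797]), 'tvec': array([0.0199157 , 0.57303689, 1.49347332])}
{'camera_matrix': array([[325.1922621 ,   0.        , 282.03202326],
       [  0.        , 325.1922621 , 206.58925339],
       [  0.        ,   0.        ,   1.        ]]), 'hand_eye': array([[-2.10215009e-04, -9.46888793e-01, -3.21561145e-01,
         8.19080944e-02],
       [ 9.99999651e-01, -4.58937171e-04,  6.97682326e-04,
        -6.29387134e-04],
       [-8.08203938e-04, -3.21560886e-01,  9.46888559e-01,
        -1.34781939e-01],
       [ 0.00000000e+00,  0.00000000e+00,  0.00000000e+00,
         1.00000000e+00]])}
```

View pics/side0.png

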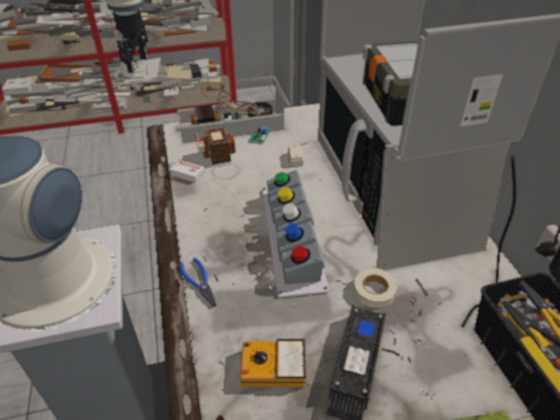

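View pics/top0.png

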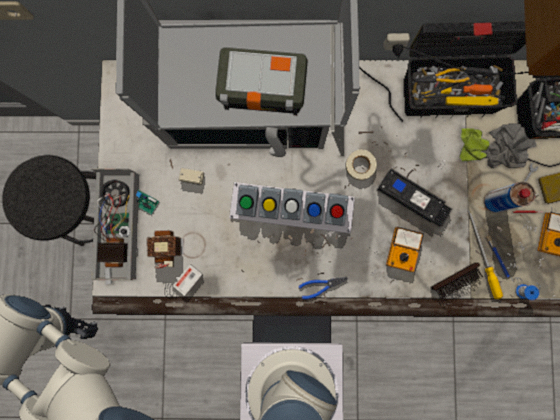

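The side view shows the keys as green (281,179), yellow (285,195), white (291,212), blue (294,232) and red (300,254). In the top view they are at (246,202), (269,205), (292,206), (315,210) and (337,211). The rack is roughly square to the robot and slopes towards it. The bystanders are clear of the row.

```bash
cat > h.py <<'E'
import cv2, numpy as np
from scipy.spatial.transform import Rotation as R
from rig import vision
seeds={"side":dict(green=(281,179),yellow=(285,195),white=(291,212),blue=(294,232),red=(300,254)),
       "top":dict(green=(246,202),yellow=(269,205),white=(292,206),blue=(315,210),red=(337,211))}
def blob(im,seed):
    lab=cv2.cvtColor(im,cv2.COLOR_RGB2LAB).astype(float)
    x,y=seed; ref=np.median(lab[y-1:y+2,x-1:x+2].reshape(-1,3),0)
    d=np.linalg.norm((lab-ref)*[.6,1,1],axis=2)
    m=(d<35).astype(np.uint8); w=np.zeros_like(m); cv2.circle(w,seed,14,1,-1); m&=w
    n,l,s,c=cv2.connectedComponentsWithStats(m,connectivity=4)
    k=l[y,x]; return c[k],s[k]
def P(n):
    c=vision.calibration(n); return c["camera_matrix"]@np.c_[cv2.Rodrigues(c["rvec"])[0],c["tvec"]]
E
python3 - <<'E'
from h import *
from rig import readout
ims={n:cv2.imread(f"pics/{n}0.png")[:,:,::-1].copy() for n in seeds}
pts={}
for k in seeds["top"]:
    uv={}
    for n in seeds:
        c,s=blob(ims[n],seeds[n][k]); uv[n]=c; print(k,n,c.round(1),s)
    X=cv2.triangulatePoints(P("side"),P("top"),uv["side"],uv["top"])[:,0]; X=X[:3]/X[3]; pts[k]=X
    e=[np.round((P(n)@np.r_[X,1])[:2]/(P(n)@np.r_[X,1])[2]-uv[n],1) for n in seeds]
    print(k,X.round(4),e)
d=pts["green"]-pts["red"]; print(np.linalg.norm(d),np.arctan2(-d[0],d[1]))
print(R.from_rotvec(readout.sense()["orientation"]).as_matrix().round(3))
big=[]
t=cv2.resize(ims["top"][180:250,220:370],None,fx=5,fy=5,interpolation=cv2.INTER_CUBIC)
cv2.imwrite("pics/crop.png",t[:,:,::-1])
E
```

```text
green side [281.2 177.7] [274 172  15  13 135]
green top [245.5 202. ] [240 196  12  13 113]
green [0.5913 0.1427 0.0822] [array([ 0., -0.]), array([-0.,  0.])]
yellow side [285.  193.5] [278 187  15  14 161]
yellow top [268.7 204.5] [264 199  11  12 106]
yellow [0.5836 0.0714 0.0861] [array([ 0.1, -0. ]), array([-0.,  0.])]
white side [292.1 210.4] [277 199  29  24 378]
white top [291.1 205.9] [286 200  11  13 113]
white [0.5817 0.0026 0.0872] [array([-0.9,  0.1]), array([ 0.1, -0.8])]
blue side [292.8 230.6] [284 222  19  18 240]
blue top [313.8 209.9] [308 204  12  13 124]
blue [ 0.5674 -0.0663  0.0866] [array([ 0.1, -0. ]), array([-0. ,  0.1])]
red side [299.5 252.8] [292 245  16  16 198]
red top [336.8 211.2] [332 205  11  13 111]
red [ 0.5641 -0.1365  0.0836] [array([ 0., -0.]), array([-0.,  0.])]
0.28052985865377844 -0.09732288714801907
[[-0.91   0.414 -0.001]
 [ 0.414  0.91  -0.001]
 [ 0.    -0.001 -1.   ]]
```

View pics/crop.png

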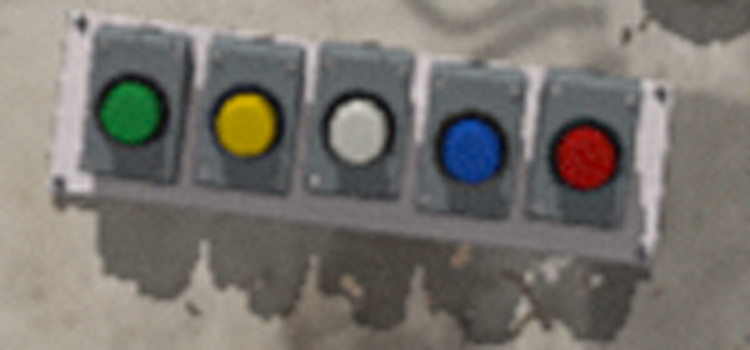

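The crop shows the caps at (133,112), (247,124), (358,131), (471,149) and (586,156). They sit towards the lower side of the image (-x), so the slope faces the robot. Next I cast the top-view rays onto the cap plane, fit the 70 mm row, and start moving.

```bash
cat >> h.py <<'E'
def ray(n,uv):
    c=vision.calibration(n); Rm=cv2.Rodrigues(c["rvec"])[0]
    d=Rm.T@np.linalg.inv(c["camera_matrix"])@np.r_[uv,1]; return -Rm.T@c["tvec"],d
def onz(n,uv,z):
    o,d=ray(n,uv); return o+d*(z-o[2])/d[2]
E
python3 - <<'E'
from h import *
im=cv2.imread("pics/top0.png")[:,:,::-1].copy()
ks=list(seeds["top"])
Q=np.array([onz("top",blob(im,seeds["top"][k])[0],.092) for k in ks])
s=np.array([2,1,0,-1,-2])*.07; c=Q.mean(0)[:2]; v=(s@Q[:,:2]); print("pitch",np.linalg.norm(v)/(s@s)); v/=np.linalg.norm(v)
print("centre",c,"yaw",np.arctan2(-v[0],v[1]))
for k,q,t in zip(ks,Q,s): print(k,q.round(4),(c+v*t).round(4),"resid mm",((q[:2]-c-v*t)*1e3).round(1))
E
```

```text
pitch 0.9936770886553107
centre [0.57654999 0.00281365] yaw -0.10050288299261477
green [0.5903 0.1417 0.092 ] [0.5906 0.1421] resid mm [-0.3 -0.4]
yellow [0.5831 0.0711 0.092 ] [0.5836 0.0725] resid mm [-0.5 -1.4]
white [0.5789 0.003  0.092 ] [0.5765 0.0028] resid mm [2.4 0.2]
blue [ 0.5671 -0.066   0.092 ] [ 0.5695 -0.0668] resid mm [-2.4  0.8]
red [ 0.5634 -0.1357  0.092 ] [ 0.5625 -0.1365] resid mm [0.9 0.8]
```

Call:
step_arm:
  plan:
    - [[-0.5,-0.35,0],-0.1,1]
    - [[-1,-0.7,0],-0.21,1]
    - [[-1,-0.7,0],-0.21,1]
  squeeze: 20

```text
time_s: 0.48
position: [0.3221, 0.4609, 0.2392]
orientation: [-0.152, -3.138, 0.002]
ft_force: [-0.6, 0.8, 1.2]
grip_width: 0.377
gripper_force: 0.0
```

Call:
step_arm:
  plan:
    - [[-0.33,-0.5,0],0,1]
    - [[-0.66,-1,0],0,1]

```text
time_s: 0.72
position: [0.377, 0.3573, 0.2391]
orientation: [0.152, 3.138, 0.0]
ft_force: [1.4, 0.2, -0.4]
grip_width: -0.004
gripper_force: 0.0
```

Call:
step_arm:
  plan:
    - [[-0.33,-0.5,0],0,1]
    - [[-0.66,-1,0],0,1]

```text
time_s: 0.98
position: [0.4334, 0.2509, 0.2393]
orientation: [0.153, 3.138, 0.0]
ft_force: [1.1, 1.3, -0.6]
grip_width: 0.001
gripper_force: 0.0
```

Call:
step_arm:
  plan:
    - [[-0.33,-0.5,0],0,1]
    - [[-0.66,-1,0],0,1]

```text
time_s: 1.23
position: [0.4896, 0.1449, 0.2393]
orientation: [0.154, 3.138, 0.0]
ft_force: [0.9, 0.8, 0.4]
grip_width: -0.001
gripper_force: 0.0
```

Call:
step_arm:
  plan:
    - [[-0.33,-0.5,0],0,1]
    - [[-0.66,-1,0],0,1]
    - [[-0.66,-1,0],0,1]
    - [[-0.66,-1,0],0,1]

```text
time_s: 1.72
position: [0.5446, 0.0407, 0.239]
orientation: [-0.154, -3.137, -0.001]
ft_force: [-0.3, 0.3, -0.3]
grip_width: 0.004
gripper_force: 0.0
```

```bash
cat > w.py <<'E'
from h import *
from rig import readout
import sys,json
s=readout.sense(); im=vision.grab_frame("wrist"); n=sys.argv[1]
cv2.imwrite(f"pics/w{n}.png",im[:,:,::-1]); json.dump([s["position"].tolist(),s["orientation"].tolist()],open(f"pics/w{n}.json","w"))
E
python3 w.py 0
```

Call:
step_arm:
  plan:
    - [[-0.12,-0.22,0.3],0,1]
    - [[-0.23,-0.35,0.7],0,1]
    - [[-0.23,-0.35,0.7],0,1]
    - [[-0.23,-0.35,0.7],0,1]
    - [[-0.23,-0.35,0.7],0,1]

```text
time_s: 2.4
position: [0.5647, 0.004, 0.1708]
orientation: [0.151, 3.136, 0.0]
ft_force: [1.8, 0.1, -0.6]
grip_width: 0.005
gripper_force: 0.0
```

```bash
python3 w.py 1; python3 -c "
import cv2,numpy as np
cv2.imwrite('pics/ww.png',cv2.resize(np.vstack([cv2.imread('pics/w0.png'),cv2.imread('pics/w1.png')]),(400,600)))"
```

```text
(no output)
```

View pics/ww.png

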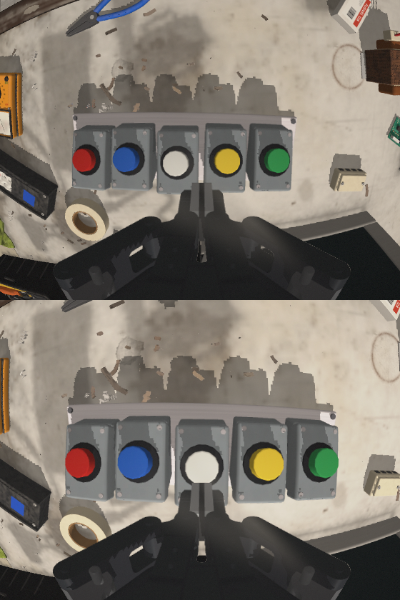

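The wrist views show all five caps. Scaled back to 560x420, white is at (245,227) and then (281,234), with the shut fingers right next to it. I triangulate from these two poses.

```bash
python3 - <<'E'
from h import *
import json
S=[dict(red=(119,227),blue=(176,225),white=(245,227),yellow=(319,225),green=(388,224)),dict(red=(112,228),blue=(189,225),white=(281,230),yellow=(372,228),green=(452,228))]
c=vision.calibration("wrist");K=c["camera_matrix"];H=c["hand_eye"]
def blobw(im,seed):
    lab=cv2.cvtColor(im,cv2.COLOR_RGB2LAB).astype(float);x,y=seed
    ref=np.median(lab[y-3:y+4,x-3:x+4].reshape(-1,3),0)
    m=(np.linalg.norm((lab-ref)*[.5,1,1],axis=2)<25).astype(np.uint8);w=np.zeros_like(m);cv2.circle(w,seed,30,1,-1);m&=w
    l=cv2.connectedComponents(m,connectivity=4)[1]; m=(l==l[y,x]).astype(np.uint8)
    ct=max(cv2.findContours(m,cv2.RETR_EXTERNAL,cv2.CHAIN_APPROX_NONE)[0],key=len)
    e=cv2.fitEllipse(ct); return np.array(e[0]),e[1]
def rayw(uv,p,o):
    d=(uv-K[:2,2])/K[0,0]; t=np.linalg.norm(d); v=np.r_[d/t*np.sin(t),np.cos(t)]
    Rm=R.from_rotvec(o).as_matrix(); return Rm@H[:3,3]+p, Rm@H[:3,:3]@v
for k in S[0]:
    A=np.zeros((3,3));b=np.zeros(3);rs=[]
    for i in (0,1):
        im=cv2.imread(f"pics/w{i}.png")[:,:,::-1].copy();p,o=json.load(open(f"pics/w{i}.json"))
        uv,ax=blobw(im,S[i][k]); q,v=rayw(uv,np.array(p),o); rs.append((q,v)); M=np.eye(3)-np.outer(v,v);A+=M;b+=M@q; print(k,uv.round(1),np.round(ax,1),end=' ')
    X=np.linalg.solve(A,b)
    print(X.round(4),[round(1e3*np.linalg.norm(np.cross(X-q,v)),1) for q,v in rs], "z.093:",[(q+v*(.093-q[2])/v[2])[:2].round(4) for q,v in rs])
E
```

```text
red [115.9 224.7] [27.6 32.9] red [109.9 228.7] [35.4 42.5] [ 0.5634 -0.1377  0.0844] [np.float64(0.1), np.float64(0.1)] z.093: [array([ 0.5604, -0.1322]), array([ 0.5601, -0.1319])]
blue [175.  223.5] [32.3 36.4] blue [187.1 227.7] [42.9 47.4] [ 0.5689 -0.0704  0.0812] [np.float64(0.0), np.float64(0.0)] z.093: [array([ 0.5646, -0.0657]), array([ 0.5644, -0.0662])]
white [245.1 228.7] [34.  34.6] white [282.3 234.3] [44.3 45.7] [0.5754 0.0024 0.094 ] [np.float64(0.2), np.float64(0.2)] z.093: [array([0.5761, 0.0021]), array([0.5756, 0.0024])]
yellow [318.3 225.4] [33.6 34.1] yellow [375.4 230.1] [40.8 44.6] [0.5803 0.0709 0.091 ] [np.float64(0.0), np.float64(0.0)] z.093: [array([0.5795, 0.0707]), array([0.5795, 0.0703])]
green [388.9 224.9] [30.3 34.1] green [455.8 228.8] [33.6 42.3] [0.5886 0.1413 0.0883] [np.float64(0.1), np.float64(0.1)] z.093: [array([0.5864, 0.1397]), array([0.5864, 0.1384])]
```

Call:
step_arm:
  plan:
    - [[0.03,0,0.3],0,1]
    - [[0.03,0,0.57],0,1]
    - [[0.03,0,0.57],0,1]
    - [[0.03,0,0.57],0,1]
    - [[0.03,0,0.57],0,1]
    - [[0.03,0,0.57],0,1]

```text
time_s: 3.2
position: [0.5617, 0.0033, 0.1131]
orientation: [0.152, 3.137, -0.0]
ft_force: [-0.5, -0.6, 0.8]
grip_width: 0.0
gripper_force: 0.0
```

```bash
cat > f.py <<'E'
from rig import readout, vision
import numpy as np,sys
F=[];T=[]
for i in range(int(sys.argv[1])):
    vision.grab_frame("wrist"); s=readout.sense(); F.append(s["ft_force"]); T.append(s["joint_torque"][1:3])
F=np.array(F); n=np.array([-.341,.034,.939])
print(s["time_s"],s["position"].round(4),"F",F.mean(0).round(2),"sd",F.std(0).round(2),"along push",(F@n).round(1),(F@n).mean().round(2),"M",s["moment"].round(2))
E
python3 f.py 8
```

```text
3.6 [0.5613 0.0034 0.1123] F [-0.11  0.03  0.49] sd [0.3  0.42 0.61] along push [ 1.3  1.  -0.6  0.4  1.1  0.   0.9  0. ] 0.5 M [-0.01 -0.02 -0.06]
```

Call:
step_arm:
  plan:
    - [[-0.017,0,0.047],0,1]
    - [[-0.017,0,0.047],0,1]
    - [[-0.017,0,0.047],0,1]

```text
time_s: 3.98
position: [0.563, 0.0032, 0.1075]
orientation: [-0.152, -3.138, -0.0]
ft_force: [-0.1, -0.4, 0.0]
grip_width: 0.003
gripper_force: 0.0
```

```bash
python3 f.py 5
```

```text
4.225 [0.5631 0.0032 0.1077] F [-0.15  0.17  0.31] sd [0.42 0.57 0.66] along push [ 0.2  1.4 -0.  -0.2  0.4] 0.35 M [-0.03 -0.07 -0.  ]
```

Call:
step_arm:
  plan:
    - [[-0.01,0,0.028],0,1]
    - [[-0.01,0,0.028],0,1]

```text
time_s: 4.47
position: [0.564, 0.0031, 0.1045]
orientation: [-0.152, -3.138, -0.0]
ft_force: [0.6, -0.4, 1.1]
grip_width: -0.002
gripper_force: 0.0
```

```bash
python3 f.py 5
```

```text
4.725 [0.564  0.0031 0.1048] F [-0.21  0.17  0.15] sd [0.39 0.34 0.21] along push [0.1 0.3 0.2 0.1 0.4] 0.21 M [0.04 0.01 0.  ]
```

Call:
step_arm:
  plan:
    - [[-0.007,0,0.019],0,1]
    - [[-0.007,0,0.019],0,1]

```text
time_s: 4.97
position: [0.5648, 0.003, 0.1028]
orientation: [-0.152, -3.138, 0.0]
ft_force: [-0.6, 0.1, 2.2]
grip_width: 0.003
gripper_force: 0.8
```

```bash
python3 f.py 5
```

```text
5.225 [0.5648 0.003  0.1029] F [-0.08  0.02  1.42] sd [0.36 0.6  0.34] along push [1.  1.4 1.1 1.5 1.9] 1.36 M [-0.   -0.01 -0.03]
```

Call:
step_arm:
  plan:
    - [[-0.007,0,0.019],0,1]
    - [[-0.007,0,0.019],0,1]

```text
time_s: 5.48
position: [0.5655, 0.003, 0.1009]
orientation: [0.152, 3.138, -0.0]
ft_force: [-0.0, 0.4, 2.9]
grip_width: 0.004
gripper_force: 1.3
```

```bash
python3 f.py 5
```

```text
5.725 [0.5655 0.003  0.101 ] F [-0.25 -0.02  2.75] sd [0.42 0.52 0.36] along push [2.7 2.7 3.2 2.1 2.7] 2.66 M [ 0.04  0.03 -0.  ]
```

Call:
step_arm:
  plan:
    - [[-0.003,0,0.009],0,1]
    - [[-0.003,0,0.009],0,1]

```text
time_s: 5.98
position: [0.5658, 0.003, 0.1001]
orientation: [0.152, 3.138, 0.0]
ft_force: [-1.2, -0.2, 2.9]
grip_width: 0.0
gripper_force: 1.5
```

```bash
python3 f.py 5
```

```text
6.225 [0.5658 0.0029 0.1001] F [-0.02  0.32  3.39] sd [0.35 0.43 0.6 ] along push [3.6 2.8 2.4 3.6 3.5] 3.2 M [0.03 0.   0.01]
```

Call:
step_arm:
  plan:
    - [[-0.008,0,0.022],0,1]
    - [[-0.008,0,0.022],0,1]

```text
time_s: 6.48
position: [0.5666, 0.0029, 0.0978]
orientation: [0.152, 3.138, -0.0]
ft_force: [-0.4, 0.3, 5.9]
grip_width: 0.001
gripper_force: 2.6
```

```bash
python3 f.py 5
```

```text
6.725 [0.5665 0.0029 0.0978] F [-0.37 -0.02  4.57] sd [0.33 0.25 0.37] along push [4.6 4.6 4.3 5.  3.7] 4.42 M [ 0.03  0.05 -0.04]
```

Call:
step_arm:
  plan:
    - [[0,0,0],0,1]
    - [[0,0,0],0,1]
    - [[0,0,0],0,1]
    - [[0,0,0],0,1]
    - [[0,0,0],0,1]
    - [[0,0,0],0,1]
    - [[0,0,0],0,1]
    - [[0,0,0],0,1]
    - [[0,0,0],0,1]
    - [[0,0,0],0,1]
    - [[0,0,0],0,1]
    - [[0,0,0],0,1]

```text
time_s: 8.22
position: [0.5665, 0.0029, 0.0979]
orientation: [-0.152, -3.138, 0.0]
ft_force: [-0.6, 0.9, 4.8]
grip_width: -0.001
gripper_force: 2.1
```

```bash
python3 f.py 5
```

```text
8.475 [0.5665 0.0029 0.0979] F [-0.11 -0.16  4.27] sd [0.44 0.93 0.16] along push [3.8 4.4 3.8 4.4 3.8] 4.04 M [-0.01 -0.03 -0.02]
```

Call:
step_arm:
  plan:
    - [[0,0,0],0,1]
    - [[0,0,0],0,1]
    - [[0,0,0],0,1]
    - [[0.034,0,-0.094],0,1]
    - [[0.07,0,-0.35],0,1]
    - [[0.07,0,-0.35],0,1]
    - [[0.07,0,-0.35],0,1]

```text
time_s: 9.35
position: [0.5593, 0.0036, 0.1328]
orientation: [-0.152, -3.138, -0.0]
ft_force: [-0.1, -0.8, 0.1]
grip_width: 0.005
gripper_force: 0.0
```

```bash
python3 f.py 4
```

```text
9.55 [0.5592 0.0036 0.1323] F [ 0.1  -0.19  0.  ] sd [0.3  0.55 0.58] along push [-0.2  0.7 -1.   0.3] -0.04 M [-0.04  0.01 -0.01]
```

Call:
step_arm:
  plan:
    - [[0,0.4,0],0,1]
    - [[0,0.7,0],0,1]
    - [[0,0.7,0],0,1]
    - [[-0.02,0.7,0.2],0,1]
    - [[-0.02,0.7,0.2],0,1]
    - [[-0.037,0.7,0.247],0,1]
    - [[-0.037,0.7,0.247],0,1]
    - [[-0.037,0.7,0.247],0,1]

```text
time_s: 10.55
position: [0.5702, 0.0727, 0.1085]
orientation: [0.152, 3.137, 0.0]
ft_force: [0.5, -0.6, -0.2]
grip_width: 0.003
gripper_force: 0.0
```

```bash
python3 f.py 4
```

```text
10.75 [0.5701 0.0729 0.1084] F [ 0.12 -0.17 -0.13] sd [0.66 0.29 0.97] along push [-0.8 -1.   0.7  0.4] -0.16 M [ 0.03 -0.04  0.04]
```

Call:
step_arm:
  plan:
    - [[-0.01,0,0.028],0,1]
    - [[-0.01,0,0.028],0,1]

```text
time_s: 11.0
position: [0.5709, 0.0728, 0.1051]
orientation: [-0.152, -3.138, 0.0]
ft_force: [-0.3, -0.0, -0.5]
grip_width: -0.001
gripper_force: 0.0
```

```bash
python3 f.py 4
```

```text
11.2 [0.571  0.0728 0.1054] F [0.02 0.46 0.49] sd [0.65 0.49 0.37] along push [0.3 1.2 0.2 0.2] 0.47 M [0.01 0.07 0.01]
```

Call:
step_arm:
  plan:
    - [[-0.01,0,0.028],0,1]
    - [[-0.01,0,0.028],0,1]

```text
time_s: 11.45
position: [0.572, 0.0727, 0.1024]
orientation: [-0.152, -3.138, 0.0]
ft_force: [-0.8, 0.5, -0.8]
grip_width: 0.003
gripper_force: 0.0
```

```bash
python3 f.py 4
```

```text
11.65 [0.572  0.0727 0.1026] F [-0.46 -0.07 -0.27] sd [0.37 0.44 0.42] along push [-0.7 -0.4  0.6  0.1] -0.1 M [0.05 0.03 0.  ]
```

Call:
step_arm:
  plan:
    - [[-0.01,0,0.028],0,1]
    - [[-0.01,0,0.028],0,1]

```text
time_s: 11.9
position: [0.5731, 0.0725, 0.0997]
orientation: [-0.152, -3.138, 0.0]
ft_force: [-0.8, -0.6, 1.7]
grip_width: -0.003
gripper_force: 1.3
```

```bash
python3 f.py 4
```

```text
12.1 [0.573  0.0726 0.0999] F [-0.36 -0.2   2.62] sd [0.1  0.24 0.52] along push [3.3 2.6 2.3 2.1] 2.57 M [ 0.04  0.06 -0.02]
```

Call:
step_arm:
  plan:
    - [[-0.007,0,0.019],0,1]
    - [[-0.014,0,0.038],0,1]
    - [[-0.017,0,0.047],0,1]
    - [[-0.017,0,0.047],0,1]

```text
time_s: 12.6
position: [0.5749, 0.0724, 0.0952]
orientation: [0.152, 3.138, 0.0]
ft_force: [-0.9, 0.1, 6.2]
grip_width: -0.001
gripper_force: 3.4
```

```bash
python3 f.py 2
```

```text
12.7 [0.5749 0.0724 0.0952] F [-1.18  0.46  6.76] sd [0.07 0.48 0.32] along push [6.5 7.1] 6.76 M [-0.06  0.13  0.01]
```

Call:
step_arm:
  plan:
    - [[-0.003,0,0.009],0,1]
    - [[-0.007,0,0.019],0,1]
    - [[-0.01,0,0.028],0,1]
    - [[-0.01,0,0.028],0,1]

```text
time_s: 13.2
position: [0.5759, 0.0723, 0.0924]
orientation: [0.152, 3.137, 0.0]
ft_force: [-1.0, -0.2, 7.0]
grip_width: -0.001
gripper_force: 3.7
```

```bash
python3 f.py 3
```

```text
13.35 [0.5759 0.0723 0.0924] F [-0.69 -0.52  7.42] sd [0.35 0.4  0.24] along push [7.2 7.  7.3] 7.18 M [-0.05  0.14 -0.02]
```

Call:
step_arm:
  plan:
    - [[-0.003,0,0.009],0,1]
    - [[-0.007,0,0.019],0,1]
    - [[-0.007,0,0.019],0,1]

```text
time_s: 13.72
position: [0.5766, 0.0722, 0.0906]
orientation: [0.152, 3.137, 0.0]
ft_force: [-1.8, -0.8, 8.5]
grip_width: -0.001
gripper_force: 4.6
```

```bash
python3 f.py 3
```

```text
13.875 [0.5766 0.0722 0.0906] F [-1.23 -0.04  9.44] sd [0.8  0.4  0.54] along push [9.4 8.5 9.9] 9.29 M [-0.01  0.25 -0.01]
```

Call:
step_arm:
  plan:
    - [[-0.003,0,0.009],0,1]
    - [[-0.003,0,0.009],0,1]

```text
time_s: 14.12
position: [0.5772, 0.0722, 0.0903]
orientation: [0.152, 3.137, 0.0]
ft_force: [-3.7, -0.6, 18.3]
grip_width: -0.002
gripper_force: 9.2
```

```bash
python3 f.py 3
```

```text
14.275 [0.5772 0.0722 0.0903] F [-3.47  0.13 18.39] sd [0.29 0.57 0.5 ] along push [18.7 18.7 17.9] 18.45 M [-0.    0.53  0.02]
```

Call:
step_arm:
  plan:
    - [[0.034,0,-0.094],0,1]
    - [[0.067,0,-0.187],0,1]
    - [[0.067,0,-0.4],0,1]
    - [[0.067,0,-0.4],0,1]
    - [[0.067,-0.5,-0.4],0,1]
    - [[0.067,-1,-0.4],0,1]

```text
time_s: 15.02
position: [0.5599, -0.0274, 0.129]
orientation: [-0.15, -3.138, -0.0]
ft_force: [0.1, -0.1, 0.1]
grip_width: -0.003
gripper_force: 0.0
```

Call:
step_arm:
  plan:
    - [[0,-0.4,0],0,1]
    - [[0,-0.4,0],0,1]
    - [[0,-0.4,0],0,1]
    - [[0,-0.4,0.15],0,1]
    - [[0,-0.4,0.213],0,1]
    - [[0,-0.4,0.213],0,1]
    - [[0,-0.4,0.213],0,1]

```text
time_s: 15.9
position: [0.5566, -0.0663, 0.1082]
orientation: [-0.152, -3.138, -0.0]
ft_force: [-0.6, 0.7, -0.9]
grip_width: -0.003
gripper_force: 0.0
```

```bash
python3 f.py 4
```

```text
16.1 [ 0.5566 -0.0665  0.1084] F [ 0.1   0.2  -0.05] sd [0.41 0.29 0.22] along push [-0.4 -0.3  0.   0.4] -0.07 M [0.   0.03 0.01]
```

Call:
step_arm:
  plan:
    - [[-0.01,0,0.028],0,1]
    - [[-0.01,0,0.028],0,1]
    - [[-0.01,0,0.028],0,1]

```text
time_s: 16.48
position: [0.5574, -0.0666, 0.1053]
orientation: [-0.152, -3.138, -0.0]
ft_force: [0.0, -0.2, 0.3]
grip_width: -0.001
gripper_force: 0.0
```

```bash
python3 f.py 4
```

```text
16.675 [ 0.5575 -0.0666  0.1054] F [-0.4  -0.32 -0.39] sd [0.63 0.49 0.34] along push [-0.9  0.1 -0.2  0.1] -0.24 M [ 0.03 -0.02 -0.02]
```

Call:
step_arm:
  plan:
    - [[-0.01,0,0.028],0,1]
    - [[-0.01,0,0.028],0,1]
    - [[-0.01,0,0.028],0,1]

```text
time_s: 17.05
position: [0.5585, -0.0667, 0.1026]
orientation: [0.152, 3.138, 0.0]
ft_force: [-0.4, -0.5, 1.9]
grip_width: -0.002
gripper_force: 1.2
```

```bash
python3 f.py 4
```

```text
17.25 [ 0.5585 -0.0667  0.1026] F [-0.5  -0.1   2.72] sd [0.38 0.3  0.4 ] along push [2.8 2.4 3.1 2.5] 2.72 M [-0.01  0.05 -0.02]
```

Call:
step_arm:
  plan:
    - [[-0.007,0,0.019],0,1]
    - [[-0.014,0,0.038],0,1]
    - [[-0.02,0,0.056],0,1]
    - [[-0.027,0,0.075],0,1]
    - [[-0.027,0,0.075],0,1]

```text
time_s: 17.88
position: [0.5613, -0.067, 0.0951]
orientation: [0.152, 3.138, -0.0]
ft_force: [-0.6, 0.3, 7.2]
grip_width: 0.004
gripper_force: 3.1
```

```bash
python3 f.py 3
```

```text
18.025 [ 0.5613 -0.067   0.0951] F [-0.51 -0.08  6.57] sd [0.4  0.53 0.3 ] along push [6.8 6.  6.2] 6.34 M [-0.05  0.04  0.06]
```

Call:
step_arm:
  plan:
    - [[-0.003,0,0.009],0,1]
    - [[-0.007,0,0.019],0,1]
    - [[-0.007,0,0.019],0,1]

```text
time_s: 18.4
position: [0.5621, -0.0671, 0.0934]
orientation: [0.152, 3.137, -0.0]
ft_force: [-1.8, 0.6, 8.8]
grip_width: 0.0
gripper_force: 4.8
```

```bash
python3 f.py 3
```

```text
18.55 [ 0.5621 -0.0671  0.0934] F [-1.6  -0.21  9.67] sd [0.31 0.53 0.32] along push [9.5 9.9 9.4] 9.62 M [-0.04  0.18  0.05]
```

Call:
step_arm:
  plan:
    - [[-0.003,0,0.009],0,1]
    - [[-0.003,0,0.009],0,1]

```text
time_s: 18.8
position: [0.5627, -0.0672, 0.093]
orientation: [0.152, 3.137, -0.0]
ft_force: [-3.4, -0.8, 19.0]
grip_width: 0.001
gripper_force: 9.4
```

```bash
python3 f.py 3
```

```text
18.95 [ 0.5626 -0.0672  0.093 ] F [-3.53  0.58 18.23] sd [0.5  0.5  0.51] along push [18.7 18.4 17.9] 18.34 M [0.02 0.46 0.02]
```

Call:
step_arm:
  plan:
    - [[0.034,0,-0.094],0,1]
    - [[0.057,0,-0.159],0,1]
    - [[0.057,0,-0.5],0,1]
    - [[0.057,0,-0.5],0,1]
    - [[0.057,0.5,-0.5],0,1]
    - [[0.057,1,-0.5],0,1]
    - [[0.057,1,-0.5],0,1]

```text
time_s: 19.82
position: [0.5657, 0.0359, 0.1416]
orientation: [-0.147, -3.137, -0.001]
ft_force: [0.2, -0.7, -0.3]
grip_width: -0.001
gripper_force: 0.0
```

Call:
step_arm:
  plan:
    - [[0,0.5,0],0,1]
    - [[0,1,0],0,1]

```text
time_s: 20.08
position: [0.5757, 0.1329, 0.1417]
orientation: [-0.154, -3.137, 0.0]
ft_force: [0.5, 0.5, 0.0]
grip_width: 0.002
gripper_force: 0.0
```

Call:
step_arm:
  plan:
    - [[0,0.1,0],0,1]
    - [[0,0.1,0],0,1]
    - [[0,0.1,0.15],0,1]
    - [[0,0.1,0.341],0,1]
    - [[0,0.1,0.341],0,1]
    - [[0,0.1,0.341],0,1]

```text
time_s: 20.82
position: [0.5769, 0.1418, 0.1082]
orientation: [-0.154, -3.138, 0.0]
ft_force: [0.6, -1.2, 0.2]
grip_width: -0.003
gripper_force: 0.0
```

```bash
python3 f.py 4; python3 w.py 3
```

```text
21.025 [0.5771 0.1425 0.1087] F [-0.02  0.1  -0.21] sd [0.32 0.26 0.39] along push [-0.8  0.2  0.1 -0.2] -0.19 M [-0.02  0.07 -0.01]
```

View pics/w3.png

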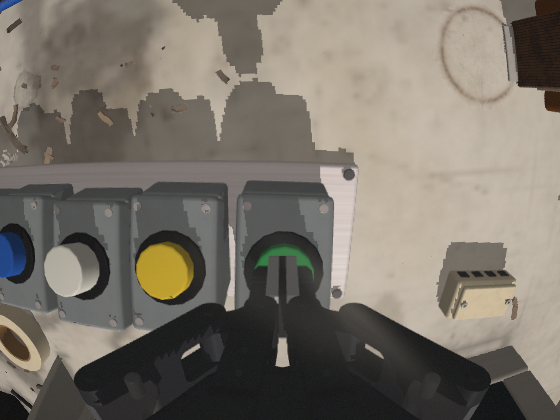

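The wrist view shows the fingers over the green cap at (285,250). Yellow (165,270), white (72,270) and blue (10,255) are sprung free and the terminal box is clear. Next I feel for green's stop.

Call:
step_arm:
  plan:
    - [[-0.01,0,0.028],0,1]
    - [[-0.01,0,0.028],0,1]
    - [[-0.01,0,0.028],0,1]

```text
time_s: 21.45
position: [0.5777, 0.1425, 0.1053]
orientation: [-0.152, -3.138, 0.0]
ft_force: [-0.1, -0.3, 1.1]
grip_width: 0.001
gripper_force: 0.0
```

```bash
python3 f.py 4
```

```text
21.65 [0.5778 0.1425 0.1054] F [ 0.1   0.24 -0.1 ] sd [0.88 0.35 0.57] along push [ 0.7 -0.7  0.5 -0.9] -0.12 M [ 0.07 -0.05 -0.02]
```

Call:
step_arm:
  plan:
    - [[-0.007,0,0.019],0,1]
    - [[-0.007,0,0.019],0,1]
    - [[-0.007,0,0.019],0,1]

```text
time_s: 22.02
position: [0.5785, 0.1423, 0.1034]
orientation: [-0.152, -3.138, 0.0]
ft_force: [-0.0, 0.4, 0.4]
grip_width: 0.003
gripper_force: 0.0
```

```bash
python3 f.py 4
```

```text
22.225 [0.5785 0.1424 0.1035] F [0.1  0.45 0.15] sd [0.51 0.3  0.4 ] along push [ 0.1  0.7 -0.3  0. ] 0.12 M [-0.02  0.   -0.  ]
```

Call:
step_arm:
  plan:
    - [[-0.007,0,0.019],0,1]
    - [[-0.007,0,0.019],0,1]
    - [[-0.007,0,0.019],0,1]

```text
time_s: 22.6
position: [0.5792, 0.1423, 0.1015]
orientation: [-0.152, -3.138, 0.0]
ft_force: [1.0, 0.2, 0.7]
grip_width: 0.005
gripper_force: 0.0
```

```bash
python3 f.py 4
```

```text
22.8 [0.5792 0.1423 0.1016] F [ 0.14 -0.14  0.1 ] sd [0.58 0.36 0.19] along push [-0.   0.4  0.  -0.2] 0.04 M [ 0.01 -0.01  0.04]
```

Call:
step_arm:
  plan:
    - [[-0.007,0,0.019],0,1]
    - [[-0.007,0,0.019],0,1]
    - [[-0.007,0,0.019],0,1]

```text
time_s: 23.18
position: [0.5798, 0.1422, 0.0996]
orientation: [-0.152, -3.138, 0.0]
ft_force: [-0.3, 0.0, 0.8]
grip_width: -0.002
gripper_force: 0.0
```

```bash
python3 f.py 4
```

```text
23.375 [0.5799 0.1422 0.0997] F [ 0.13 -0.13 -0.07] sd [0.34 0.41 0.52] along push [-0.7 -0.6  0.5  0.3] -0.11 M [-0.01 -0.05 -0.02]
```

Call:
step_arm:
  plan:
    - [[-0.007,0,0.019],0,1]
    - [[-0.007,0,0.019],0,1]
    - [[-0.007,0,0.019],0,1]

```text
time_s: 23.75
position: [0.5806, 0.1422, 0.0978]
orientation: [0.152, 3.138, 0.0]
ft_force: [-0.4, 0.4, 1.1]
grip_width: 0.004
gripper_force: 1.0
```

```bash
python3 f.py 4
```

```text
23.95 [0.5806 0.1422 0.0978] F [-0.37 -0.1   1.91] sd [0.78 0.04 0.14] along push [2.2 1.7 2.3 1.4] 1.92 M [ 0.04 -0.05 -0.01]
```

Call:
step_arm:
  plan:
    - [[-0.007,0,0.019],0,1]
    - [[-0.007,0,0.019],0,1]
    - [[-0.007,0,0.019],0,1]

```text
time_s: 24.32
position: [0.5813, 0.1421, 0.0959]
orientation: [-0.152, -3.138, -0.0]
ft_force: [-0.1, -0.7, 2.5]
grip_width: 0.002
gripper_force: 1.5
```

```bash
python3 f.py 4
```

```text
24.525 [0.5813 0.1421 0.0959] F [-0.08 -0.26  2.94] sd [0.37 0.34 0.5 ] along push [2.2 3.  2.7 3.2] 2.78 M [-0.01  0.06  0.03]
```

Call:
step_arm:
  plan:
    - [[-0.009,0,0.025],0,1]
    - [[-0.009,0,0.025],0,1]
    - [[-0.009,0,0.025],0,1]

```text
time_s: 24.9
position: [0.5822, 0.142, 0.0933]
orientation: [0.152, 3.138, 0.0]
ft_force: [-0.9, -0.7, 4.5]
grip_width: -0.001
gripper_force: 2.4
```

```bash
python3 f.py 6
```

```text
25.2 [0.5822 0.142  0.0934] F [-0.59 -0.24  4.76] sd [0.46 0.55 0.27] along push [5.1 5.  4.6 4.2 4.5 4.6] 4.66 M [-0.06  0.09 -0.02]
```

Call:
step_arm:
  plan:
    - [[0,0,0],0,1]
    - [[0,0,0],0,1]
    - [[0,0,0],0,1]
    - [[0,0,0],0,1]
    - [[0,0,0],0,1]
    - [[0,0,0],0,1]
    - [[0,0,0],0,1]
    - [[0,0,0],0,1]

```text
time_s: 26.2
position: [0.5822, 0.142, 0.0934]
orientation: [0.152, 3.138, 0.0]
ft_force: [-0.2, -0.2, 5.6]
grip_width: -0.001
gripper_force: 2.1
```

Call:
step_arm:
  plan:
    - [[0.034,0,-0.094],0,1]
    - [[0.07,0,-0.4],0,1]
    - [[0.07,0,-0.8],0,1]
    - [[0.07,0,-1],0,1]
    - [[0.07,0,-1],0,1]
    - [[0.07,0,-1],0,1]

```text
time_s: 26.95
position: [0.5745, 0.1426, 0.1927]
orientation: [-0.152, -3.137, 0.0]
ft_force: [0.0, -0.6, 0.3]
grip_width: 0.003
gripper_force: 0.0
```

```bash
python3 f.py 2; python3 - <<'E'
from h import *
im=vision.grab_frame("side"); a=cv2.imread("pics/side0.png")
o=np.hstack([cv2.resize(x[110:310,240:340],None,fx=3,fy=3,interpolation=cv2.INTER_CUBIC) for x in (a,im[:,:,::-1])])
cv2.imwrite("pics/cmp.png",o)
E
```

```text
27.05 [0.5745 0.1426 0.1924] F [-0.1  -0.41 -0.44] sd [0.03 0.47 0.07] along push [-0.3 -0.5] -0.39 M [-0.03 -0.02 -0.02]
```

View pics/cmp.png

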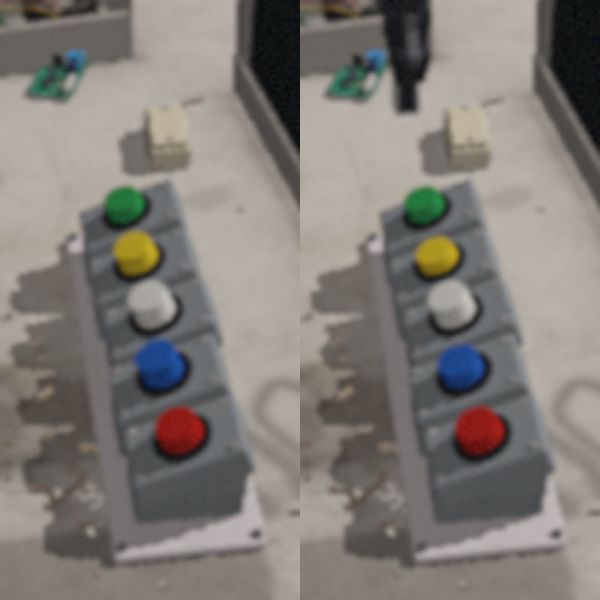

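In the before/after comparison, yellow (437,256) and blue (463,370) stand visibly lower. Green, white and red are unchanged, and the terminal box has not moved.

```bash
python3 -c "
from rig import manip; print(manip.job_done())"
```

```text
the job is handed in; nothing more can be done
None
```

The job is handed in at about 27 s of the 51 s allowed: white was held at its first stop, yellow and blue were latched and released, green was pressed lightly and released, and red and the things around the keys were left alone; no verdict came back.

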